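# Put the plaster casts away by kind

## Robot

A 6-joint arm with a two-finger parallel gripper is mounted at the origin on the work surface. World frame = base frame: x ahead of the robot, y to its left, z up, the work surface at z = 0. Lengths are in m, angles in rad, forces in N, time in s.
With the tool pointing down it reaches from about 0.225 to 0.875 m from the base axis. Payload 3.4 kg.
Tool frame: the origin (TCP) lies midway between the tips of the shut fingers; the grasp point (between the pads) lies 19 mm behind it (manip.grip_point_offset is the distance from the TCP to the grasp point, in m); z points along the fingers, y is the line along which they close (so a half turn about z gives the same grasp; the last joint's range is limited). The gripper opens to 85 mm and grips with 20 to 120 N. Pads are 22 mm wide; open, the fingers measure 114 mm over their backs; the gripper's body (76 mm by 85 mm) begins 54 mm behind the grasp point. The pads swing forward as they close: fully open they stand 13 mm farther back than shut.
Start: joints at [-1.285, 0.276, 1.505, -0, 1.361, -0.121], TCP at [0.228, -0.528, 0.231] pointing down, gripper open.
Joint ranges: [-2.89, 2.89], [-0.75, 2.08], [0.22, 2.7], [-1.18, 4.32], [0.11, 2.71], [-2.7, 2.7]. Speed limits (rad/s): [2.57, 2.57, 3.14, 3.14, 3.14, 3.14].

## Interface

Orientations are given as a unit quaternion [w, x, y, z].
In Python, from rig import manip gives the robot as it stands.
- The arm moves only by the shell command python3 -m handwheel 'ROWS' [FORCE]. ROWS is JSON, a list of rows, each an object with "translation": the shift along the tool's x, y, z in m, a list of three; "angular": the turn, a rotation vector about the tool's x, y, z in degrees, a list of three; "hand": the closure, from 0 (fully open) to 1 (shut). A call has 1 to 10 rows; each row shifts and turns the commanded pose from where the row before left it, along the tool's axes as they then stand; what a row does not reach is not made up. A row lasts 1/12 s, in which the tool goes at most 41.7 mm and 7.16 degrees, less where a joint would pass 70% of its speed; a pose out of reach is approached as far as the arm can. A call with a gripper value outside its range is refused whole. The fingers move at their own pace and stop on an object; FORCE is the grip in N (left out, the last holds). Time passes only in rows, so rows that do not move let the fingers close. It gives the time, the measured TCP pose, the force, the opening and the grip force at its end, in the units of the state.
- manip.get_state(): the state, without advancing time (a new reading comes with each control period).
- manip.get_image(name): name is "scene" or "top" or "wrist"; returns the picture (400x640x3 uint8, red, green, blue); there is no depth.
- manip.camera_info(name): a dict with "camera_matrix" (3x3 intrinsics, pixels), "eye" and "orientation" of the camera in the world; the wrist camera has in their place "tool_from_camera" (4x4, takes a point from camera to tool coordinates, whose origin is the TCP and whose axes are the flange's). Camera axes: x right, y down, z forward; pixel columns grow to the right and rows downward; lengths in m; the calibration is good to about 2 mm. The wrist camera is an equidistant fisheye: a pixel r from the principal point sees the ray r / f radians off the axis. A picture is of the moment at which its call begins: read the wrist's pose just before it. camera_info takes no time and is no camera call.
- manip.sign_off(): hands the job in; it is judged then, once.
The state is a dict: "clock": time; "qpos": joint angles; "qd": joint speeds; "effort": joint torques, N m; "position": TCP position; "ee_rot": TCP orientation; "contact_force": force on the tool from outside, world axes, zero at the start; "moment": the same for the moment, N m; "width": finger opening in m; "gripper_force": force on a finger pad.
Only numpy, scipy, OpenCV 4.12 (cv2) and the standard library are available. Lean on these libraries where they do the work, as an engineer would, in place of code of your own. Each camera call takes 0.05 s, during which the arm holds its last target. There are 200 camera calls.

## Task

Put the five loose plaster casts in front of the robot away: each one into an empty bay of the tray whose middle bay already shows a cast of its kind (feet with the foot, heads with the head, the ear relief with the ear), one cast to a bay, standing or lying flat on the tray's floor just as it does on the bench. Leave the jar and the cork block that stand among them where they are.

Things in the scene. Friction and masses are not known exactly. Their poses are not given: they have to be found in the camera images.
- foot_left_center (a point): White plaster left foot with ankle, standing on its sole: 76 mm long (x, toes to +x), 30 wide, 68 tall. Point: mid length and width, 34 mm above the sole. Ankle: upright column, diameter 30 mm, axis 20 mm towards the heel (-x) from the point, clear from 40 mm above the sole to the top: grip it there, across y. Fits a bay only lengthwise (along 96 mm), toes either way.
- foot_right_center (a point): White plaster right foot with ankle, standing on its sole: 76 mm long (x, toes to +x), 30 wide, 68 tall. Point: mid length and width, 34 mm above the sole. Ankle: upright column, diameter 30 mm, axis 20 mm towards the heel (-x) from the point, clear from 40 mm above the sole to the top: grip it there, across y. Fits a bay only lengthwise (along 96 mm), toes either way.
- head_a_center (a point): White plaster head study, 68 mm tall: blocky head 34 (x, face to +x) x 30 mm (y), from 30 to 68 mm above the bottom, nose 7 mm proud, on a thin neck and a round base (diameter 42 mm, 14 mm high). Point: on the upright axis, 34 mm above the bottom. Grip the head block across y. One of two alike.
- head_b_center (a point): White plaster head study, 68 mm tall: blocky head 34 (x, face to +x) x 30 mm (y), from 30 to 68 mm above the bottom, nose 7 mm proud, on a thin neck and a round base (diameter 42 mm, 14 mm high). Point: on the upright axis, 34 mm above the bottom. Grip the head block across y. One of two alike.
- ear_relief_center (a point): White plaster relief block, 72 (x) x 38 (y) x 26 (z) mm, lying flat with an ear modelled 3 mm proud on its top face. This point: centre of the block, 13 mm above its underside. Grip it across y by its upper half so the fingers stay above the tray's dividers. It fits a bay only with its length along the bay's 96 mm side.
- tray_feet: Fixed wood tray 104 (x) x 212 (y) mm, floor 6 mm thick; rim and 2 dividers, 4 mm thick, top 12 mm over the bench. Origin: centre of its underside. Three bays along its y, 96 mm (x) by 66 mm (y; middle one 64), centres at y = -69, 0, +69 mm. Middle bay: fixed sample, a foot 68 mm tall. End bays empty. Yaw within 6 degrees of the world; trays alike but for the sample, and swap places.
- tray_heads: Fixed wood tray 104 (x) x 212 (y) mm, floor 6 mm thick; rim and 2 dividers, 4 mm thick, top 12 mm over the bench. Origin: centre of its underside. Three bays along its y, 96 mm (x) by 66 mm (y; middle one 64), centres at y = -69, 0, +69 mm. Middle bay: fixed sample, a head 68 mm tall. End bays empty. Yaw within 6 degrees of the world; trays alike but for the sample, and swap places.
- tray_ears: Fixed wood tray 104 (x) x 212 (y) mm, floor 6 mm thick; rim and 2 dividers, 4 mm thick, top 12 mm over the bench. Origin: centre of its underside. Three bays along its y, 96 mm (x) by 66 mm (y; middle one 64), centres at y = -69, 0, +69 mm. Middle bay: fixed sample, an ear relief 26 mm tall. End bays empty. Yaw within 6 degrees of the world; trays alike but for the sample, and swap places.
- jar_center (a point): Bystander: a small upright amber jar with a black lid, 42 mm in diameter, 52 mm tall, standing loose among the casts. This point: its centre, 26 mm up. Leave it.
- cork_block_center (a point): Bystander: a loose cork sanding block, 56 (x) x 32 (y) x 30 (z) mm, among the casts. This point: its centre, 15 mm up. Leave it.

How it is judged:
At the end, for the whole second after the job is handed in: Each cast is in an end bay of the tray of its kind, one to a bay: its centre within 30 mm (x) and 22 mm (y) of the bay's centre, at its resting height on the tray floor within 4 mm, upright within 0.12 rad, at rest. Jar and cork block never moved more than 30 mm (((x of foot_left_center in the frame of tray_feet between -0.03 and 0.03 m and y of foot_left_center in the frame of tray_feet between 0.047 and 0.091 m and z of foot_left_center in the frame of tray_feet between 0.036 and 0.044 m and angle between each of foot_left_center, foot_right_center's own z axis and vertical below 0.12 rad and x of foot_right_center in the frame of tray_feet between -0.03 and 0.03 m and y of foot_right_center in the frame of tray_feet between -0.091 and -0.047 m and z of foot_right_center in the frame of tray_feet between 0.036 and 0.044 m) or (x of foot_left_center in the frame of tray_feet between -0.03 and 0.03 m and y of foot_left_center in the frame of tray_feet between -0.091 and -0.047 m and z of foot_left_center in the frame of tray_feet between 0.036 and 0.044 m and angle between each of foot_left_center, foot_right_center's own z axis and vertical below 0.12 rad and x of foot_right_center in the frame of tray_feet between -0.03 and 0.03 m and y of foot_right_center in the frame of tray_feet between 0.047 and 0.091 m and z of foot_right_center in the frame of tray_feet between 0.036 and 0.044 m)) and ((x of head_a_center in the frame of tray_heads between -0.03 and 0.03 m and y of head_a_center in the frame of tray_heads between 0.047 and 0.091 m and z of head_a_center in the frame of tray_heads between 0.036 and 0.044 m and angle between each of head_a_center, head_b_center's own z axis and vertical below 0.12 rad and x of head_b_center in the frame of tray_heads between -0.03 and 0.03 m and y of head_b_center in the frame of tray_heads between -0.091 and -0.047 m and z of head_b_center in the frame of tray_heads between 0.036 and 0.044 m) or (x of head_a_center in the frame of tray_heads between -0.03 and 0.03 m and y of head_a_center in the frame of tray_heads between -0.091 and -0.047 m and z of head_a_center in the frame of tray_heads between 0.036 and 0.044 m and angle between each of head_a_center, head_b_center's own z axis and vertical below 0.12 rad and x of head_b_center in the frame of tray_heads between -0.03 and 0.03 m and y of head_b_center in the frame of tray_heads between 0.047 and 0.091 m and z of head_b_center in the frame of tray_heads between 0.036 and 0.044 m)) and ((x of ear_relief_center in the frame of tray_ears between -0.03 and 0.03 m and y of ear_relief_center in the frame of tray_ears between 0.047 and 0.091 m and z of ear_relief_center in the frame of tray_ears between 0.015 and 0.023 m and angle between ear_relief_center's own z axis and vertical below 0.12 rad) or (x of ear_relief_center in the frame of tray_ears between -0.03 and 0.03 m and y of ear_relief_center in the frame of tray_ears between -0.091 and -0.047 m and z of ear_relief_center in the frame of tray_ears between 0.015 and 0.023 m and angle between ear_relief_center's own z axis and vertical below 0.12 rad)) and linear speed of each of foot_left, head_a, ear_relief, foot_right, head_b below 0.02 m/s); the robot touches nothing.
It fails at once if the jar is moved by more than 30 mm (distance of jar_center from where it was at the start of the episode above 0.03 m).
It fails at once if the cork block is moved by more than 30 mm (distance of cork_block_center from where it was at the start of the episode above 0.03 m).
It also fails if it takes over 141 s, if anything falls off the work surface, if the arm or the gripper's body presses on something with over 40 N, if the wrist force passes 120 N, or if a joint passes its speed limit or range.

## Working session

There is one attempt and no reset: what is moved stays moved. The work goes in short steps, Python scripts to look and compute and a shell command to move; the robot and the scene stay as the last step left them, time stands still between calls to the robot, and variables do not carry over. Pictures are saved under pics/ and viewed, at most 14 in all, crops included, and the job is handed in when it is done.

```bash
mkdir -p pics; ls
python3 - <<'E'
from rig import manip
import cv2,numpy as np
np.set_printoptions(precision=4,suppress=True)
for n in("top","scene"):
    im=manip.get_image(n); cv2.imwrite(f"pics/{n}0.png",cv2.cvtColor(im,cv2.COLOR_RGB2BGR)); print(n,manip.camera_info(n))
print(manip.camera_info("wrist"))
s=manip.get_state(); print(s, manip.grip_point_offset)
E
```

```text
pics
top {'camera_matrix': array([[381.9501,   0.    , 314.8281],
       [  0.    , 381.9501, 196.3117],
       [  0.    ,   0.    ,   1.    ]]), 'eye': array([0.3686, 0.0133, 0.9061]), 'orientation': array([ 0.0586, -0.7023,  0.7062, -0.0683])}
scene {'camera_matrix': array([[402.0171,   0.    , 319.5606],
       [  0.    , 402.0171, 192.085 ],
       [  0.    ,   0.    ,   1.    ]]), 'eye': array([ 1.2116, -0.0552,  0.6823]), 'orientation': array([-0.2924,  0.6748,  0.6202, -0.2729])}
{'camera_matrix': array([[309.7069,   0.    , 319.6751],
       [  0.    , 309.7069, 205.2556],
       [  0.    ,   0.    ,   1.    ]]), 'tool_from_camera': array([[ 0.0001, -0.9444, -0.3287,  0.0859],
       [ 1.    ,  0.0001,  0.    ,  0.0007],
       [ 0.    , -0.3287,  0.9444, -0.142 ],
       [ 0.    ,  0.    ,  0.    ,  1.    ]])}
{'clock': 0.1, 'qpos': array([-1.285 ,  0.2766,  1.506 , -0.    ,  1.3607, -0.121 ]), 'qd': array([ 0.0011, -0.0021, -0.0034,  0.0003,  0.0004,  0.0009]), 'effort': array([  0.0021, -41.7695, -24.6402,   0.    ,   0.0058,  -0.    ]), 'position': array([ 0.2274, -0.5276,  0.2305]), 'ee_rot': array([-0.0009,  0.9794,  0.202 , -0.0001]), 'contact_force': array([-0.2773,  0.5489,  0.0808]), 'moment': array([-0.0048, -0.0285, -0.0096]), 'gripper_force': 0.0, 'width': 0.08542575526555647} 0.0187
```

View pics/top0.png

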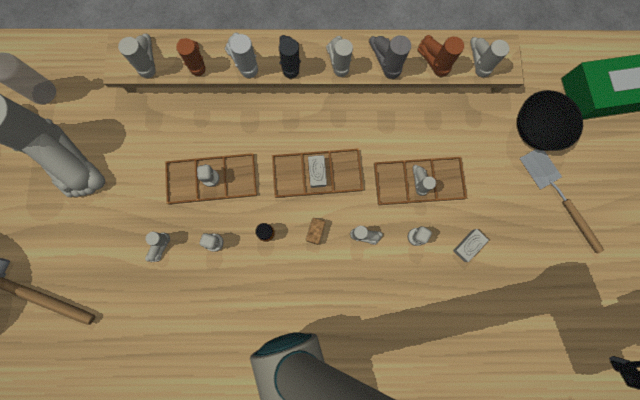

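View pics/scene0.png

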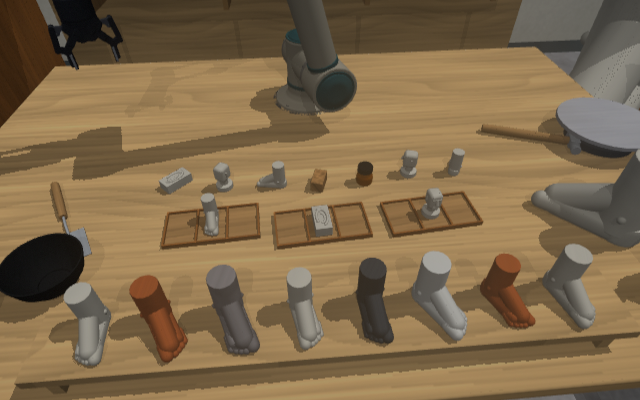

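The top view shows the trays: heads (middle sample at 207,175), ears (318,170), feet (424,180). The loose casts are foot (155,246), head (211,242), foot (366,234), head (420,236) and ear (472,246). The jar is at (265,232) and the cork block at (316,231).

```bash
cat > h.py <<'E'
from rig import manip
import cv2,numpy as np
from scipy.spatial.transform import Rotation as R
np.set_printoptions(precision=4,suppress=True)
def rot(q): return R.from_quat(q,scalar_first=True).as_matrix()
def cast(name,uv,z):
    "pixels of a fixed camera -> world points on plane z"
    c=manip.camera_info(name); p=np.c_[np.atleast_2d(uv),np.ones(len(np.atleast_2d(uv)))]
    d=p@np.linalg.inv(c["camera_matrix"]).T@rot(c["orientation"]).T
    return c["eye"]+d*((z-c["eye"][2])/d[:,2])[:,None]
def castw(uv,z,s):
    "wrist fisheye pixels -> world points on plane z, s = state before the picture"
    c=manip.camera_info("wrist"); K=c["camera_matrix"]; uv=np.atleast_2d(uv).astype(float)
    a=(uv-K[:2,2])/K[0,0]; r=np.linalg.norm(a,axis=1)+1e-9
    d=np.c_[a*(np.sin(r)/r)[:,None],np.cos(r)]
    T=c["tool_from_camera"]; W=rot(s["ee_rot"])
    e=s["position"]+W@T[:3,3]; d=d@(W@T[:3,:3]).T
    return e+d*((z-e[2])/d[:,2])[:,None]
E
python3 - <<'E'
from h import *
im=cv2.imread("pics/top0.png"); hsv=cv2.cvtColor(im,cv2.COLOR_BGR2HSV)
a=cv2.resize(im[215:270,130:330],None,fx=4,fy=4,interpolation=cv2.INTER_CUBIC);b=cv2.resize(im[215:270,300:500],None,fx=4,fy=4,interpolation=cv2.INTER_CUBIC)
cv2.imwrite("pics/crop1.png",np.vstack([a,b]))
for p in [(300,300),(185,160),(170,180),(207,175),(420,236),(240,162)]: print(p,hsv[p[1],p[0]])
w=((hsv[...,1]<60)&(hsv[...,2]>60)).astype(np.uint8); w[:140]=0;w[275:]=0;w[:,:120]=0;w[:,500:]=0
for c in cv2.findContours(w,0,2)[0]:
    if cv2.contourArea(c)>30:
        r=cv2.minAreaRect(c); print("white",r,cv2.contourArea(c), cast("top",[r[0]],.05)[0])
# trays: darker, redder than bench
t=((hsv[...,0]<=13)&(hsv[...,1]>90)).astype(np.uint8); t[:140]=0;t[215:]=0;t[:,:120]=0;t[:,500:]=0
t=cv2.morphologyEx(t,cv2.MORPH_CLOSE,np.ones((7,7)))
for c in cv2.findContours(t,0,2)[0]:
    if cv2.contourArea(c)>800:
        r=cv2.minAreaRect(c); q=cast("top",cv2.boxPoints(r),.012)[:,:2]
        rr=cv2.minAreaRect((q*1000).astype(np.float32)); print("tray",rr)
E
```

```text
(300, 300) [ 19 103 168]
(185, 160) [ 14 155 115]
(170, 180) [ 16 114 128]
(207, 175) [ 23  20 152]
(420, 236) [ 39  21 168]
(240, 162) [ 17 116 145]
white ((210.65863037109375, 242.0965576171875), (23.08664321899414, 17.35650634765625), 4.763641834259033) 303.5 [0.4218 0.2332 0.05  ]
white ((157.0, 246.5), (29.0, 24.0), 90.0) 474.5 [0.4128 0.3511 0.05  ]
white ((470.7500305175781, 244.75), (19.091880798339844, 32.52690887451172), 45.0) 583.5 [ 0.4124 -0.3474  0.05  ]
white ((419.5, 236.0), (18.0, 23.0), 90.0) 314.5 [ 0.4326 -0.2333  0.05  ]
white ((365.82354736328125, 234.2941131591797), (31.88878059387207, 15.402064323425293), 12.52880573272705) 352.0 [ 0.4371 -0.1128  0.05  ]
white ((424.39190673828125, 178.8513641357422), (30.742610931396484, 20.54987335205078), 80.53767395019531) 405.0 [ 0.564 -0.252  0.05 ]
white ((207.00003051757812, 175.00001525878906), (25.45584487915039, 16.970561981201172), 45.0) 325.0 [0.5749 0.2479 0.05  ]
white ((317.079345703125, 170.95172119140625), (31.142057418823242, 16.44300651550293), 85.2363510131836) 466.5 [ 0.5836 -0.0046  0.05  ]
```

View pics/crop1.png

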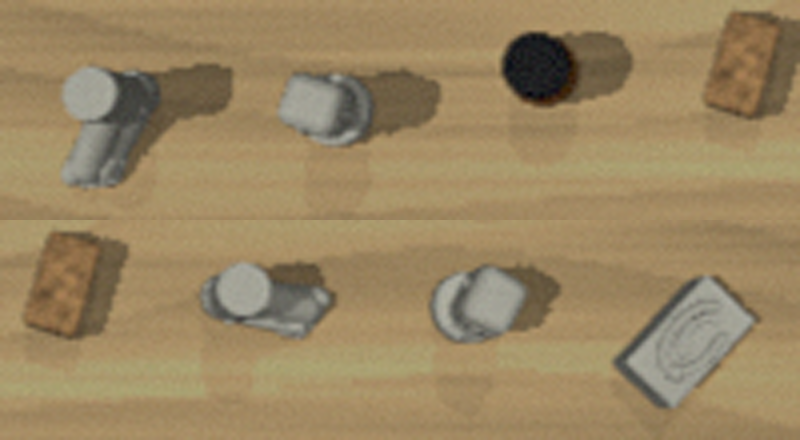

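Crop at 4x. Ankle tops are at (90,95) and (244,290), head tops at (312,104) and (492,300), and the ear's top corners at (708,278), (757,320), (670,407), (618,360). Next I'll read the tray corners and work out the poses.

Run:
```python
from h import *
im=cv2.imread("pics/top0.png")
f=lambda x:cv2.resize(im[145:210,x:x+200],None,fx=4,fy=4,interpolation=cv2.INTER_CUBIC)
cv2.imwrite("pics/crop2.png",np.vstack([f(160),f(270)]))
def P(l,z,row):
    l=np.array(l,float); ox=130 if row==0 else 300; l[:,1]-=220*row
    return cast("top",np.c_[ox+l[:,0]/4-.375,215+l[:,1]/4-.375],z)[:,:2]
print("foot1 ankle",P([(90,95)],.068,0),"toe,ankle-front",P([(93,172),(130,100)],.015,0))
print("head1 top",P([(312,104)],.068,0),P([(290,76),(336,78),(328,136),(281,122)],.068,0), "base",P([(341,110)],.014,0))
print("foot2",P([(244,290)],.068,1),P([(312,312),(205,298)],.01,1))
print("head2",P([(495,300)],.068,1),P([(482,267),(524,278),(508,335),(462,313)],.068,1),"base",P([(463,306)],.014,1))
e=P([(708,278),(757,320),(670,407),(618,360)],.026,1); print("ear",e.mean(0),e)
print("jar",P([(537,67)],.052,0),"cork",P([(66,283)],.030,1),P([(52,235),(98,243),(75,335),(28,325)],.03,1))
```

```text
foot1 ankle [[0.4295 0.3557]] toe,ankle-front [[0.3894 0.3726]
 [0.4303 0.3542]]
head1 top [[0.4239 0.2353]] [[0.4392 0.2479]
 [0.438  0.2228]
 [0.4066 0.2259]
 [0.4143 0.2516]] base [[0.4239 0.2327]]
foot2 [[ 0.4405 -0.0988]] [[ 0.4324 -0.1461]
 [ 0.4409 -0.0835]]
head2 [[ 0.4342 -0.2369]] [[ 0.4524 -0.2307]
 [ 0.4462 -0.2536]
 [ 0.4151 -0.2429]
 [ 0.4272 -0.2183]] base [[ 0.4351 -0.234 ]]
ear [ 0.4134 -0.3597] [[ 0.4495 -0.3741]
 [ 0.4251 -0.4005]
 [ 0.376  -0.3462]
 [ 0.4028 -0.3182]]
jar [[0.4448 0.1153]] cork [[ 0.4484 -0.0017]] [[ 0.4761  0.0061]
 [ 0.4713 -0.0204]
 [ 0.4187 -0.0066]
 [ 0.4245  0.0201]]
```

View pics/crop2.png

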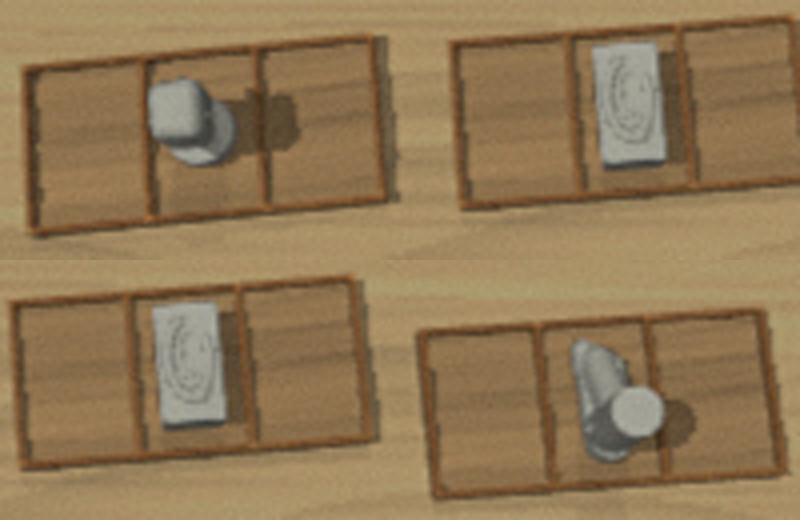

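Tray crop, 4x. Outer corners TL, TR, BR, BL:
- **Heads:** (23,68), (375,37), (388,200), (32,236)
- **Ears (second row):** (10,300), (355,277), (375,438), (22,467)
- **Feet (second row):** (417,330), (766,310), (788,473), (434,497)

```bash
cat >> h.py <<'E'
def go(x,y,z,phi,s=None):
    "shift in the present tool axes (mm) and the turn about tool z (deg) to reach x,y,z with tool x at phi deg"
    s=s or manip.get_state(); W=rot(s["ee_rot"]); 
    ph=np.degrees(np.arctan2(W[1,0],W[0,0])); t=(ph-phi+180)%360-180
    print("t%.2f"%s["clock"],s["position"],"phi %.1f"%ph,"tilt",W[:2,2],"shift mm",(W.T@(np.array([x,y,z])-s["position"])*1000).round(1),"turn %.1f"%t)
def bay(name,side,dx=0,dy=0):
    x,y,a=TR[name]; a=np.radians(a); v=np.array([dx,side*.069+dy])
    return np.array([x+v[0]*np.cos(a)-v[1]*np.sin(a), y+v[0]*np.sin(a)+v[1]*np.cos(a)])
E
python3 - <<'E'
from h import *
T={}
for n,ox,oy,l in [("heads",160,0,[(23,68),(375,37),(388,200),(32,236)]),("ears",270,260,[(10,300),(355,277),(375,438),(22,467)]),("feet",270,260,[(417,330),(766,310),(788,473),(434,497)])]:
    l=np.array(l,float); q=cast("top",np.c_[ox+l[:,0]/4-.375,145+(l[:,1]-oy)/4-.375],.012)[:,:2]
    d=(q[0]+q[3]-q[1]-q[2])/2; e=(q[0]+q[1]-q[2]-q[3])/2
    T[n]=(round(q[:,0].mean(),4),round(q[:,1].mean(),4),round(np.degrees(np.arctan2(-d[0],d[1])),1)); print(n,T[n],"size",np.linalg.norm(d),np.linalg.norm(e),"yaw2",np.degrees(np.arctan2(e[1],e[0])))
open("h.py","a").write("TR=%r\n"%T)
E
python3 -c "
from h import *
for n in TR: print(n,bay(n,-1),bay(n,1))
go(.4134,-.3597,.12,-49)"
```

```text
heads (np.float64(0.5761), np.float64(0.2487), np.float64(5.4)) size 0.21094719061437586 0.10203951614517327 yaw2 6.083394075476056
ears (np.float64(0.5904), np.float64(-0.0061), np.float64(4.2)) size 0.21075702489088705 0.10189940425697375 yaw2 4.991114653650482
feet (np.float64(0.5698), np.float64(-0.2531), np.float64(3.4)) size 0.2134415717766992 0.10189375787245562 yaw2 3.4242602633104275
heads [0.5826 0.18  ] [0.5696 0.3174]
ears [ 0.5955 -0.0749] [0.5853 0.0627]
feet [ 0.5739 -0.322 ] [ 0.5657 -0.1842]
t0.10 [ 0.2274 -0.5276  0.2305] phi 23.3 tilt [-0.0005  0.0017] shift mm [237.3 -80.4 110.7] turn 72.3
```

```bash
python3 -m handwheel '[{"translation":[30,-10,14],"angular":[0,0,0],"hand":0.2}]' 30; python3 -c "
from h import *
go(.4134,-.3597,.12,-49)"
```

```text
clock: 0.18
position: [0.2532, -0.5089, 0.2165]
ee_rot: [0.005, 0.98, 0.199, -0.002]
contact_force: [1.6, -0.9, 0.7]
width: 0.075
gripper_force: 0.0
t0.18 [ 0.2532 -0.5089  0.2165] phi 23.0 tilt [-0.0011 -0.0099] shift mm [206.2 -75.5  94.8] turn 72.0
```

That row was in millimetres by mistake. The limit clipped it to one safe step, so I'm switching to metres.

```bash
python3 -m handwheel '[{"translation":[0.034,-0.0125,0.0155],"angular":[0,0,0],"hand":0.2},{"translation":[0.034,-0.0125,0.0155],"angular":[0,0,0],"hand":0.2},{"translation":[0.034,-0.0125,0.0155],"angular":[0,0,0],"hand":0.2},{"translation":[0.034,-0.0125,0.0155],"angular":[0,0,0],"hand":0.2},{"translation":[0.034,-0.0125,0.0155],"angular":[0,0,0],"hand":0.2},{"translation":[0.034,-0.0125,0.0155],"angular":[0,0,0],"hand":0.2},{"translation":[0,0,0],"angular":[0,0,7],"hand":0.2},{"translation":[0,0,0],"angular":[0,0,7],"hand":0.2},{"translation":[0,0,0],"angular":[0,0,7],"hand":0.2},{"translation":[0,0,0],"angular":[0,0,7],"hand":0.2}]' 30; python3 -m handwheel '[{"translation":[0,0,0],"angular":[0,0,7],"hand":0.2},{"translation":[0,0,0],"angular":[0,0,7],"hand":0.2},{"translation":[0,0,0],"angular":[0,0,7],"hand":0.2},{"translation":[0,0,0],"angular":[0,0,7],"hand":0.2},{"translation":[0,0,0],"angular":[0,0,7],"hand":0.2},{"translation":[0,0,0],"angular":[0,0,7],"hand":0.2},{"translation":[0,0,0],"angular":[0,0,0],"hand":0.2},{"translation":[0,0,0],"angular":[0,0,0],"hand":0.2}]'; python3 -c "
from h import *
go(.4134,-.3597,.12,-49)
s=manip.get_state(); im=manip.get_image('wrist')
cv2.imwrite('pics/w1.png',cv2.cvtColor(im,cv2.COLOR_RGB2BGR))"
```

```text
clock: 1.02
position: [0.4137, -0.3524, 0.1208]
ee_rot: [-0.0, 0.999, -0.043, -0.0]
contact_force: [-0.2, -0.4, -0.1]
width: 0.0687
gripper_force: 0.0
clock: 1.68
position: [0.4134, -0.353, 0.1211]
ee_rot: [-0.0, 0.919, -0.395, -0.0]
contact_force: [-0.6, -0.3, -0.4]
width: 0.068
gripper_force: 0.0
t1.68 [ 0.4134 -0.353   0.1211] phi -46.5 tilt [-0.0005  0.0005] shift mm [4.9 4.7 1.1] turn 2.5
```

View pics/w1.png

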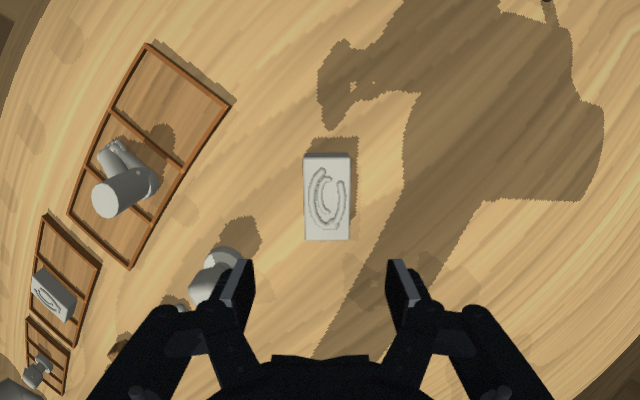

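The wrist view shows the ear relief's top face with corners near (303,158), (350,158), (349,240), (305,240). The fingers are open below it in the picture.

```bash
python3 -c "
from h import *
s=manip.get_state()
q=castw([(303,158),(350,158),(349,240),(305,240)],.026,s)[:,:2]; print(q.mean(0),q)
d=q[0]+q[1]-q[2]-q[3]; print(np.degrees(np.arctan2(d[1],d[0])))
m=q.mean(0); go(m[0],m[1],.006,np.degrees(np.arctan2(d[1],d[0])))"
```

```text
[ 0.4147 -0.3616] [[ 0.4524 -0.3741]
 [ 0.426  -0.3993]
 [ 0.3767 -0.3493]
 [ 0.4039 -0.3237]]
-45.77108743157394
t1.73 [ 0.4135 -0.353   0.1212] phi -46.5 tilt [-0.0004  0.0004] shift mm [  7.2   5.  115.2] turn -0.8
```

```bash
python3 -m handwheel '[{"translation":[0.0065,0.005,0],"angular":[0,0,0],"hand":0.2},{"translation":[0,0,0.035],"angular":[0,0,0],"hand":0.2},{"translation":[0,0,0.035],"angular":[0,0,0],"hand":0.2},{"translation":[0,0,0.025],"angular":[0,0,0],"hand":0.2},{"translation":[0,0,0.015],"angular":[0,0,0],"hand":0.2},{"translation":[0,0,0.005],"angular":[0,0,0],"hand":0.2},{"translation":[0,0,0],"angular":[0,0,0],"hand":0.2},{"translation":[0,0,0],"angular":[0,0,0],"hand":1},{"translation":[0,0,0],"angular":[0,0,0],"hand":1},{"translation":[0,0,0],"angular":[0,0,0],"hand":1}]' 40; python3 -m handwheel '[{"translation":[0,0,0],"angular":[0,0,0],"hand":1},{"translation":[0,0,0],"angular":[0,0,0],"hand":1},{"translation":[0,0,0],"angular":[0,0,0],"hand":1},{"translation":[0,0,0],"angular":[0,0,0],"hand":1},{"translation":[0,0,0],"angular":[0,0,0],"hand":1},{"translation":[0,0,-0.01],"angular":[0,0,0],"hand":1},{"translation":[0,0,-0.03],"angular":[0,0,0],"hand":1},{"translation":[0,0,-0.03],"angular":[0,0,0],"hand":1},{"translation":[0,0,-0.03],"angular":[0,0,0],"hand":1},{"translation":[0,0,0],"angular":[0,0,0],"hand":1}]';python3 -c "
from h import *
b=bay('ears',-1); print(b); go(*b,.106,4.5)"
```

```text
clock: 2.57
position: [0.4154, -0.3625, 0.0081]
ee_rot: [0.001, 0.918, -0.396, 0.002]
contact_force: [1.5, -1.3, -1.4]
width: 0.0368
gripper_force: 40.9
clock: 3.4
position: [0.4171, -0.3641, 0.1128]
ee_rot: [0.002, 0.918, -0.396, 0.005]
contact_force: [0.9, -0.4, 0.6]
width: 0.0369
gripper_force: 41.0
[ 0.5955 -0.0749]
t3.40 [ 0.4171 -0.3641  0.1128] phi -46.7 tilt [ 0.0078 -0.0086] shift mm [ -88.1 -328.1    5.7] turn -51.2
```

```bash
python3 -m handwheel '[{"translation":[-0.0088,-0.0328,0],"angular":[0,0,0],"hand":1},{"translation":[-0.0088,-0.0328,0],"angular":[0,0,0],"hand":1},{"translation":[-0.0088,-0.0328,0],"angular":[0,0,0],"hand":1},{"translation":[-0.0088,-0.0328,0],"angular":[0,0,0],"hand":1},{"translation":[-0.0088,-0.0328,0],"angular":[0,0,0],"hand":1},{"translation":[-0.0088,-0.0328,0],"angular":[0,0,0],"hand":1},{"translation":[-0.0088,-0.0328,0],"angular":[0,0,0],"hand":1},{"translation":[-0.0088,-0.0328,0],"angular":[0,0,0],"hand":1},{"translation":[-0.0088,-0.0328,0],"angular":[0,0,0],"hand":1},{"translation":[-0.0088,-0.0328,0],"angular":[0,0,0],"hand":1}]'; python3 -m handwheel '[{"translation":[0,0,0],"angular":[0,0,-7],"hand":1},{"translation":[0,0,0],"angular":[0,0,-7],"hand":1},{"translation":[0,0,0],"angular":[0,0,-7],"hand":1},{"translation":[0,0,0],"angular":[0,0,-7],"hand":1},{"translation":[0,0,0],"angular":[0,0,-7],"hand":1},{"translation":[0,0,0],"angular":[0,0,-7],"hand":1},{"translation":[0,0,0],"angular":[0,0,-7],"hand":1},{"translation":[0,0,0],"angular":[0,0,-2],"hand":1},{"translation":[0,0,0],"angular":[0,0,0],"hand":1},{"translation":[0,0,0],"angular":[0,0,0],"hand":1}]';python3 -c "
from h import *
b=bay('ears',-1); print(b); go(*b,.014,4.5)
im=manip.get_image('wrist')
cv2.imwrite('pics/w2.png',cv2.cvtColor(im,cv2.COLOR_RGB2BGR))"
```

```text
clock: 4.23
position: [0.5927, -0.0705, 0.1063]
ee_rot: [0.0, 0.918, -0.396, -0.001]
contact_force: [0.4, -0.8, 0.2]
width: 0.0372
gripper_force: 41.0
clock: 5.07
position: [0.5922, -0.0721, 0.1062]
ee_rot: [-0.0, 0.999, 0.037, -0.0]
contact_force: [0.3, -0.6, -1.2]
width: 0.037
gripper_force: 41.0
[ 0.5955 -0.0749]
t5.07 [ 0.5922 -0.0721  0.1062] phi 4.2 tilt [-0.0009  0.0002] shift mm [ 3.1  3.  92.2] turn -0.3
```

View pics/w2.png

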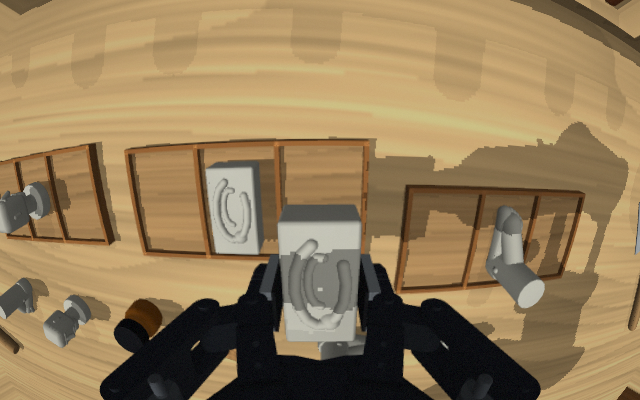

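The ear is held level over its bay (bay between columns 280 and 368). I'm lowering it.

```bash
python3 -m handwheel '[{"translation":[0.003,0.003,0.025],"angular":[0,0,0],"hand":1},{"translation":[0,0,0.025],"angular":[0,0,0],"hand":1},{"translation":[0,0,0.02],"angular":[0,0,0],"hand":1},{"translation":[0,0,0.01],"angular":[0,0,0],"hand":1},{"translation":[0,0,0.006],"angular":[0,0,0],"hand":1},{"translation":[0,0,0],"angular":[0,0,0],"hand":1},{"translation":[0,0,0],"angular":[0,0,0],"hand":1},{"translation":[0,0,0.003],"angular":[0,0,0],"hand":1},{"translation":[0,0,0],"angular":[0,0,0],"hand":1},{"translation":[0,0,0],"angular":[0,0,0],"hand":1}]';python3 -c "
from h import *
b=bay('ears',-1); print(b); go(*b,.014,4.5);print(manip.get_state()['contact_force'])"
```

```text
clock: 5.95
position: [0.5965, -0.0752, 0.0182]
ee_rot: [0.0, 0.999, 0.038, 0.001]
contact_force: [-0.4, 0.4, -0.5]
width: 0.037
gripper_force: 41.0
[ 0.5955 -0.0749]
t5.95 [ 0.5965 -0.0752  0.0182] phi 4.3 tilt [ 0.0014 -0.0004] shift mm [-1.  -0.3  4.2] turn -0.2
[-0.403   0.4319 -0.4591]
```

```bash
python3 -m handwheel '[{"translation":[0,0,0.002],"angular":[0,0,0],"hand":1},{"translation":[0,0,0.001],"angular":[0,0,0],"hand":1},{"translation":[0,0,0],"angular":[0,0,0],"hand":1},{"translation":[0,0,0],"angular":[0,0,0],"hand":1}]'; python3 -m handwheel '[{"translation":[0,0,0.001],"angular":[0,0,0],"hand":1},{"translation":[0,0,0],"angular":[0,0,0],"hand":1},{"translation":[0,0,0],"angular":[0,0,0],"hand":1}]'
```

```text
clock: 6.28
position: [0.5959, -0.0751, 0.0144]
ee_rot: [0.0, 0.999, 0.038, -0.0]
contact_force: [0.1, -0.5, -0.7]
width: 0.0372
gripper_force: 41.0
clock: 6.53
position: [0.5961, -0.0751, 0.014]
ee_rot: [0.0, 0.999, 0.038, 0.0]
contact_force: [-2.0, 0.4, 4.7]
width: 0.0369
gripper_force: 41.6
```

```bash
python3 -m handwheel '[{"translation":[0,0,0],"angular":[0,0,0],"hand":0.45},{"translation":[0,0,0],"angular":[0,0,0],"hand":0.45},{"translation":[0,0,0],"angular":[0,0,0],"hand":0.45},{"translation":[0,0,-0.005],"angular":[0,0,0],"hand":0.45},{"translation":[0,0,-0.02],"angular":[0,0,0],"hand":0.45},{"translation":[0,0,-0.035],"angular":[0,0,0],"hand":0.4},{"translation":[0,0,-0.035],"angular":[0,0,0],"hand":0.3},{"translation":[0,0,-0.03],"angular":[0,0,0],"hand":0.3},{"translation":[0,0,0],"angular":[0,0,0],"hand":0.3},{"translation":[0,0,0],"angular":[0,0,0],"hand":0.3}]';python3 -c "
from h import *
go(.4345,-.2355,.14,-20)"
```

```text
clock: 7.37
position: [0.5974, -0.0754, 0.141]
ee_rot: [0.001, 0.999, 0.038, 0.003]
contact_force: [0.3, -0.7, -0.4]
width: 0.0599
gripper_force: 0.0
t7.37 [ 0.5974 -0.0754  0.141 ] phi 4.3 tilt [ 0.0052 -0.0013] shift mm [-174.5  147.4    0.4] turn 24.3
```

```bash
python3 -m handwheel '[{"translation":[-0.0249,0.021,0],"angular":[0,0,0],"hand":0.2},{"translation":[-0.0249,0.021,0],"angular":[0,0,0],"hand":0.2},{"translation":[-0.0249,0.021,0],"angular":[0,0,0],"hand":0.2},{"translation":[-0.0249,0.021,0],"angular":[0,0,0],"hand":0.2},{"translation":[-0.0249,0.021,0],"angular":[0,0,0],"hand":0.2},{"translation":[-0.0249,0.021,0],"angular":[0,0,0],"hand":0.2},{"translation":[-0.0249,0.021,0],"angular":[0,0,0],"hand":0.2},{"translation":[0,0,0],"angular":[0,0,7],"hand":0.2},{"translation":[0,0,0],"angular":[0,0,7],"hand":0.2},{"translation":[0,0,0],"angular":[0,0,7],"hand":0.2}]';python3 -m handwheel '[{"translation":[0,0,0],"angular":[0,0,3],"hand":0.2},{"translation":[0,0,0],"angular":[0,0,0],"hand":0.2},{"translation":[0,0,0],"angular":[0,0,0],"hand":0.2}]'; python3 -c "
from h import *
go(.4345,-.2355,.033,-20)
im=manip.get_image('wrist')
cv2.imwrite('pics/w3.png',cv2.cvtColor(im,cv2.COLOR_RGB2BGR))"
```

```text
clock: 8.2
position: [0.4316, -0.2347, 0.137]
ee_rot: [-0.001, 0.989, -0.149, -0.001]
contact_force: [0.4, 0.6, -0.4]
width: 0.0681
gripper_force: 0.0
clock: 8.45
position: [0.4324, -0.2342, 0.1373]
ee_rot: [-0.001, 0.985, -0.17, -0.001]
contact_force: [-0.2, -0.8, -0.9]
width: 0.0682
gripper_force: 0.0
t8.45 [ 0.4324 -0.2342  0.1373] phi -19.6 tilt [-0.0021  0.0015] shift mm [  2.7   0.6 104.3] turn 0.4
```

View pics/w3.png

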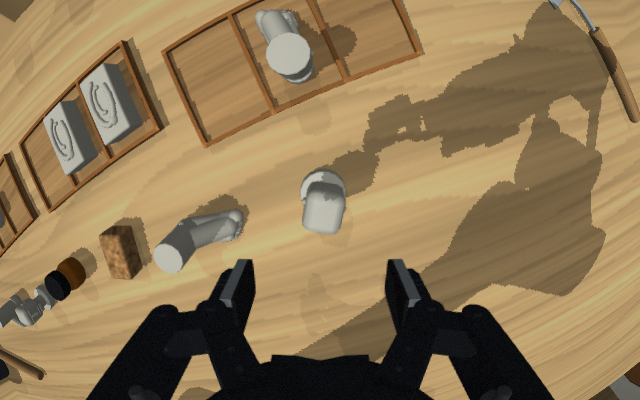

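The ear lies flat in its bay at (110,105). The head at (323,205) is squarely aligned between the fingers, so I'm descending and gripping.

```bash
python3 -m handwheel '[{"translation":[0.0025,0,0.03],"angular":[0,0,0],"hand":0.2},{"translation":[0,0,0.035],"angular":[0,0,0],"hand":0.2},{"translation":[0,0,0.025],"angular":[0,0,0],"hand":0.2},{"translation":[0,0,0.014],"angular":[0,0,0],"hand":0.2},{"translation":[0,0,0],"angular":[0,0,0],"hand":0.2},{"translation":[0,0,0],"angular":[0,0,0],"hand":0.2},{"translation":[0,0,0],"angular":[0,0,0],"hand":1},{"translation":[0,0,0],"angular":[0,0,0],"hand":1},{"translation":[0,0,0],"angular":[0,0,0],"hand":1},{"translation":[0,0,0],"angular":[0,0,0],"hand":1}]';python3 -m handwheel '[{"translation":[0,0,0],"angular":[0,0,0],"hand":1},{"translation":[0,0,0],"angular":[0,0,0],"hand":1},{"translation":[0,0,0],"angular":[0,0,0],"hand":1}]'; python3 -m handwheel '[{"translation":[0,0,-0.01],"angular":[0,0,0],"hand":1},{"translation":[0,0,-0.03],"angular":[0,0,0],"hand":1},{"translation":[0,0,-0.035],"angular":[0,0,0],"hand":1},{"translation":[0,0,-0.035],"angular":[0,0,0],"hand":1},{"translation":[0,0,0],"angular":[0,0,0],"hand":1},{"translation":[0,0,0],"angular":[0,0,0],"hand":1}]';python3 -c "
from h import *
b=bay('heads',-1); print(b); go(*b,.142,5.7)"
```

```text
clock: 9.33
position: [0.4365, -0.2363, 0.0358]
ee_rot: [0.001, 0.985, -0.171, 0.001]
contact_force: [-0.3, -0.1, 4.5]
width: 0.0303
gripper_force: 38.7
clock: 9.58
position: [0.4365, -0.2363, 0.0358]
ee_rot: [0.001, 0.985, -0.171, 0.001]
contact_force: [-0.3, -0.7, 6.3]
width: 0.0302
gripper_force: 38.9
clock: 10.08
position: [0.4367, -0.2364, 0.1466]
ee_rot: [0.001, 0.985, -0.171, 0.002]
contact_force: [-0.1, 0.2, -1.8]
width: 0.0299
gripper_force: 38.8
[0.5826 0.18  ]
t10.08 [ 0.4367 -0.2364  0.1466] phi -19.7 tilt [ 0.0044 -0.0033] shift mm [  -2.9 -441.2    3.9] turn -25.4
```

```bash
python3 -m handwheel '[{"translation":[0,-0.0368,0],"angular":[0,0,0],"hand":1},{"translation":[0,-0.0368,0],"angular":[0,0,0],"hand":1},{"translation":[0,-0.0368,0],"angular":[0,0,0],"hand":1},{"translation":[0,-0.0368,0],"angular":[0,0,0],"hand":1},{"translation":[0,-0.0368,0],"angular":[0,0,0],"hand":1},{"translation":[0,-0.0368,0],"angular":[0,0,0],"hand":1},{"translation":[0,-0.0368,0],"angular":[0,0,0],"hand":1},{"translation":[0,-0.0368,0],"angular":[0,0,0],"hand":1},{"translation":[0,-0.0368,0],"angular":[0,0,0],"hand":1},{"translation":[0,-0.0368,0],"angular":[0,0,0],"hand":1}]';python3 -m handwheel '[{"translation":[0,-0.0368,0],"angular":[0,0,0],"hand":1},{"translation":[0,-0.0368,0],"angular":[0,0,0],"hand":1},{"translation":[0,0,0],"angular":[0,0,-7],"hand":1},{"translation":[0,0,0],"angular":[0,0,-7],"hand":1},{"translation":[0,0,0],"angular":[0,0,-7],"hand":1},{"translation":[0,0,0],"angular":[0,0,-4],"hand":1},{"translation":[0,0,0],"angular":[0,0,0],"hand":1},{"translation":[0,0,0],"angular":[0,0,0],"hand":1}]';python3 -c "
from h import *
b=bay('heads',-1); go(*b,.042,5.7)"
```

```text
clock: 10.92
position: [0.5583, 0.1126, 0.1424]
ee_rot: [0.001, 0.985, -0.171, -0.002]
contact_force: [1.2, -1.1, -1.2]
width: 0.0304
gripper_force: 39.0
clock: 11.58
position: [0.5832, 0.18, 0.1427]
ee_rot: [0.0, 0.999, 0.045, -0.002]
contact_force: [-0.2, -0.6, -1.0]
width: 0.03
gripper_force: 39.1
t11.58 [0.5832 0.18   0.1427] phi 5.2 tilt [-0.0033 -0.0007] shift mm [ -0.3  -0.1 100.7] turn -0.5
```

```bash
python3 -m handwheel '[{"translation":[0,0,0.03],"angular":[0,0,0],"hand":1},{"translation":[0,0,0.03],"angular":[0,0,0],"hand":1},{"translation":[0,0,0.02],"angular":[0,0,0],"hand":1},{"translation":[0,0,0.01],"angular":[0,0,0],"hand":1},{"translation":[0,0,0.006],"angular":[0,0,0],"hand":1},{"translation":[0,0,0],"angular":[0,0,0],"hand":1},{"translation":[0,0,0],"angular":[0,0,0],"hand":1},{"translation":[0,0,0],"angular":[0,0,0],"hand":1}]';python3 -m handwheel '[{"translation":[0,0,0.002],"angular":[0,0,0],"hand":1},{"translation":[0,0,0],"angular":[0,0,0],"hand":1},{"translation":[0,0,0],"angular":[0,0,0],"hand":1}]'
```

```text
clock: 12.25
position: [0.5856, 0.1804, 0.0498]
ee_rot: [-0.0, 0.999, 0.046, 0.001]
contact_force: [-0.1, 0.1, -0.5]
width: 0.0301
gripper_force: 39.1
clock: 12.5
position: [0.5847, 0.1803, 0.047]
ee_rot: [-0.0, 0.999, 0.046, 0.001]
contact_force: [-0.1, -0.5, -2.0]
width: 0.0302
gripper_force: 39.2
```

```bash
python3 -m handwheel '[{"translation":[0,0,0.003],"angular":[0,0,0],"hand":1},{"translation":[0,0,0],"angular":[0,0,0],"hand":1},{"translation":[0,0,0],"angular":[0,0,0],"hand":1},{"translation":[0,0,0.001],"angular":[0,0,0],"hand":1},{"translation":[0,0,0],"angular":[0,0,0],"hand":1},{"translation":[0,0,0],"angular":[0,0,0],"hand":1}]';python3 -m handwheel '[{"translation":[0,0,0.001],"angular":[0,0,0],"hand":1},{"translation":[0,0,0],"angular":[0,0,0],"hand":1},{"translation":[0,0,0],"angular":[0,0,0],"hand":1}]'
```

```text
clock: 13.0
position: [0.5843, 0.1802, 0.0423]
ee_rot: [0.0, 0.999, 0.046, -0.0]
contact_force: [0.1, -0.2, -0.6]
width: 0.03
gripper_force: 39.2
clock: 13.25
position: [0.5845, 0.1802, 0.0419]
ee_rot: [0.0, 0.999, 0.046, 0.0]
contact_force: [-1.4, -0.1, 3.3]
width: 0.0301
gripper_force: 39.4
```

```bash
python3 -m handwheel '[{"translation":[0,0,0],"angular":[0,0,0],"hand":0.5},{"translation":[0,0,0],"angular":[0,0,0],"hand":0.5},{"translation":[0,0,0],"angular":[0,0,0],"hand":0.5},{"translation":[0,0,-0.01],"angular":[0,0,0],"hand":0.5},{"translation":[0,0,-0.03],"angular":[0,0,0],"hand":0.5},{"translation":[0,0,-0.035],"angular":[0,0,0],"hand":0.4},{"translation":[0,0,-0.025],"angular":[0,0,0],"hand":0.2},{"translation":[0,0,0],"angular":[0,0,0],"hand":0.2},{"translation":[0,0,0],"angular":[0,0,0],"hand":0.2}]';python3 -c "
from h import *
go(.424,.2345,.14,-8)"
```

```text
clock: 14.0
position: [0.5857, 0.1805, 0.144]
ee_rot: [-0.0, 0.999, 0.046, 0.002]
contact_force: [0.4, 0.2, 0.1]
width: 0.0688
gripper_force: 0.0
t14.00 [0.5857 0.1805 0.144 ] phi 5.3 tilt [0.0049 0.0009] shift mm [-156.   -68.8    3.3] turn 13.3
```

```bash
python3 -m handwheel '[{"translation":[-0.031,-0.0137,0],"angular":[0,0,0],"hand":0.2},{"translation":[-0.031,-0.0137,0],"angular":[0,0,0],"hand":0.2},{"translation":[-0.031,-0.0137,0],"angular":[0,0,0],"hand":0.2},{"translation":[-0.031,-0.0137,0],"angular":[0,0,0],"hand":0.2},{"translation":[-0.031,-0.0137,0],"angular":[0,0,0],"hand":0.2},{"translation":[0,0,0],"angular":[0,0,6.5],"hand":0.2},{"translation":[0,0,0],"angular":[0,0,6.5],"hand":0.2},{"translation":[0,0,0],"angular":[0,0,0],"hand":0.2},{"translation":[0,0,0],"angular":[0,0,0],"hand":0.2}]';python3 -c "
from h import *
go(.424,.2345,.0335,-8)
im=manip.get_image('wrist')
cv2.imwrite('pics/w4.png',cv2.cvtColor(im,cv2.COLOR_RGB2BGR))"
```

```text
clock: 14.75
position: [0.423, 0.2339, 0.1406]
ee_rot: [0.0, 0.998, -0.066, -0.001]
contact_force: [0.0, 0.3, 0.3]
width: 0.0683
gripper_force: 0.0
t14.75 [0.423  0.2339 0.1406] phi -7.5 tilt [-0.0017 -0.0008] shift mm [  1.1  -0.9 107.1] turn 0.5
```

View pics/w4.png

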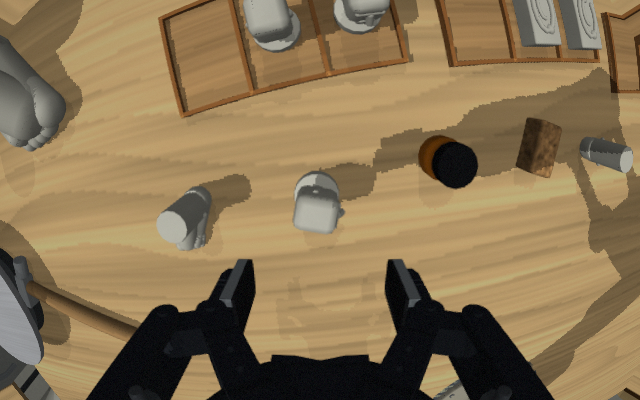

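The head at (317,205) has its nose at (342,212), pointing along the finger line, so I need to turn the gripper 90° to grip across its y. The second head stands in its bay at (362,12).

```bash
python3 -m handwheel '[{"translation":[0.001,-0.001,0],"angular":[0,0,-7],"hand":0.2},{"translation":[0,0,0],"angular":[0,0,-7],"hand":0.2},{"translation":[0,0,0],"angular":[0,0,-7],"hand":0.2},{"translation":[0,0,0],"angular":[0,0,-7],"hand":0.2},{"translation":[0,0,0],"angular":[0,0,-7],"hand":0.2},{"translation":[0,0,0],"angular":[0,0,-7],"hand":0.2},{"translation":[0,0,0],"angular":[0,0,-7],"hand":0.2},{"translation":[0,0,0],"angular":[0,0,-7],"hand":0.2},{"translation":[0,0,0],"angular":[0,0,-7],"hand":0.2},{"translation":[0,0,0],"angular":[0,0,-7],"hand":0.2}]';python3 -m handwheel '[{"translation":[0,0,0],"angular":[0,0,-7],"hand":0.2},{"translation":[0,0,0],"angular":[0,0,-7],"hand":0.2},{"translation":[0,0,0],"angular":[0,0,-5],"hand":0.2},{"translation":[0,0,0],"angular":[0,0,0],"hand":0.2},{"translation":[0,0,0],"angular":[0,0,0],"hand":0.2}]';python3 -c "
from h import *
go(.424,.2345,.0335,82)
im=manip.get_image('wrist')
cv2.imwrite('pics/w5.png',cv2.cvtColor(im,cv2.COLOR_RGB2BGR)[100:360,180:500])"
```

```text
clock: 15.63
position: [0.425, 0.2346, 0.1409]
ee_rot: [-0.0, 0.854, 0.521, -0.001]
contact_force: [0.1, -0.1, 0.1]
width: 0.0683
gripper_force: 0.0
clock: 16.05
position: [0.425, 0.2347, 0.141]
ee_rot: [-0.0, 0.759, 0.651, -0.0]
contact_force: [-0.2, 0.7, 0.1]
width: 0.0681
gripper_force: 0.0
t16.05 [0.425  0.2347 0.141 ] phi 81.2 tilt [-0.0008 -0.0004] shift mm [ -0.2  -0.8 107.5] turn -0.8
```

View pics/w5.png

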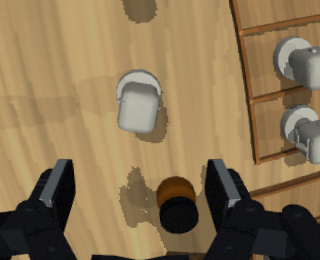

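The nose is now hidden and points away, with the head at (140,105) in the crop and its sides tilted about 6°. I'm trimming the turn, descending and gripping.

```bash
python3 -m handwheel '[{"translation":[0,-0.001,0.03],"angular":[0,0,5],"hand":0.2},{"translation":[0,0,0.035],"angular":[0,0,0],"hand":0.2},{"translation":[0,0,0.027],"angular":[0,0,0],"hand":0.2},{"translation":[0,0,0.014],"angular":[0,0,0],"hand":0.2},{"translation":[0,0,0],"angular":[0,0,0],"hand":0.2},{"translation":[0,0,0],"angular":[0,0,0],"hand":0.2},{"translation":[0,0,0],"angular":[0,0,0],"hand":1},{"translation":[0,0,0],"angular":[0,0,0],"hand":1},{"translation":[0,0,0],"angular":[0,0,0],"hand":1},{"translation":[0,0,0],"angular":[0,0,0],"hand":1}]';python3 -m handwheel '[{"translation":[0,0,0],"angular":[0,0,0],"hand":1},{"translation":[0,0,0],"angular":[0,0,0],"hand":1},{"translation":[0,0,0],"angular":[0,0,0],"hand":1}]'; python3 -m handwheel '[{"translation":[0,0,-0.01],"angular":[0,0,0],"hand":1},{"translation":[0,0,-0.03],"angular":[0,0,0],"hand":1},{"translation":[0,0,-0.035],"angular":[0,0,0],"hand":1},{"translation":[0,0,-0.035],"angular":[0,0,0],"hand":1},{"translation":[0,0,0],"angular":[0,0,0],"hand":1},{"translation":[0,0,0],"angular":[0,0,0],"hand":1}]';python3 -c "
from h import *
b=bay('heads',1); print(b); go(*b,.142,76.2)"
```

```text
clock: 16.93
position: [0.4249, 0.2355, 0.0367]
ee_rot: [0.0, 0.786, 0.618, 0.001]
contact_force: [0.1, -0.1, 5.5]
width: 0.0293
gripper_force: 40.1
clock: 17.18
position: [0.4249, 0.2355, 0.0367]
ee_rot: [0.0, 0.786, 0.618, 0.001]
contact_force: [0.2, -0.3, 7.0]
width: 0.0294
gripper_force: 40.3
clock: 17.68
position: [0.4252, 0.2357, 0.1477]
ee_rot: [0.001, 0.786, 0.618, 0.003]
contact_force: [0.9, -0.5, -1.7]
width: 0.0291
gripper_force: 39.7
[0.5696 0.3174]
t17.68 [0.4252 0.2357 0.1477] phi 76.3 tilt [0.0054 0.002 ] shift mm [113.6 120.9   6.6] turn 0.1
```

```bash
python3 -m handwheel '[{"translation":[0.0227,0.0242,0],"angular":[0,0,0],"hand":1},{"translation":[0.0227,0.0242,0],"angular":[0,0,0],"hand":1},{"translation":[0.0227,0.0242,0],"angular":[0,0,0],"hand":1},{"translation":[0.0227,0.0242,0],"angular":[0,0,0],"hand":1},{"translation":[0.0227,0.0242,0],"angular":[0,0,0],"hand":1},{"translation":[0,0,0],"angular":[0,0,0],"hand":1},{"translation":[0,0,0],"angular":[0,0,0],"hand":1}]';python3 -c "
from h import *
b=bay('heads',1); go(*b,.0427,76.2)"
```

```text
clock: 18.27
position: [0.5682, 0.3167, 0.1424]
ee_rot: [-0.001, 0.786, 0.618, -0.002]
contact_force: [-1.4, -0.1, -0.3]
width: 0.0294
gripper_force: 39.8
t18.27 [0.5682 0.3167 0.1424] phi 76.3 tilt [-0.004  -0.0018] shift mm [ 1.2  1.6 99.7] turn 0.1
```

```bash
python3 -m handwheel '[{"translation":[0,0,0.03],"angular":[0,0,0],"hand":1},{"translation":[0,0,0.03],"angular":[0,0,0],"hand":1},{"translation":[0,0,0.02],"angular":[0,0,0],"hand":1},{"translation":[0,0,0.01],"angular":[0,0,0],"hand":1},{"translation":[0,0,0.006],"angular":[0,0,0],"hand":1},{"translation":[0,0,0],"angular":[0,0,0],"hand":1},{"translation":[0,0,0],"angular":[0,0,0],"hand":1},{"translation":[0,0,0],"angular":[0,0,0],"hand":1}]';python3 -m handwheel '[{"translation":[0,0,0.002],"angular":[0,0,0],"hand":1},{"translation":[0,0,0],"angular":[0,0,0],"hand":1},{"translation":[0,0,0],"angular":[0,0,0],"hand":1},{"translation":[0,0,0],"angular":[0,0,0],"hand":1}]'
```

```text
clock: 18.93
position: [0.5692, 0.3171, 0.0509]
ee_rot: [0.0, 0.786, 0.618, 0.001]
contact_force: [-0.0, 0.1, 0.4]
width: 0.0296
gripper_force: 39.9
clock: 19.27
position: [0.5684, 0.3168, 0.0478]
ee_rot: [0.0, 0.786, 0.618, 0.0]
contact_force: [-0.4, 0.4, -1.2]
width: 0.0293
gripper_force: 39.9
```

```bash
python3 -m handwheel '[{"translation":[0,0,0.004],"angular":[0,0,0],"hand":1},{"translation":[0,0,0],"angular":[0,0,0],"hand":1},{"translation":[0,0,0],"angular":[0,0,0],"hand":1},{"translation":[0,0,0],"angular":[0,0,0],"hand":1}]';python3 -m handwheel '[{"translation":[0,0,0.001],"angular":[0,0,0],"hand":1},{"translation":[0,0,0],"angular":[0,0,0],"hand":1},{"translation":[0,0,0],"angular":[0,0,0],"hand":1}]'
```

```text
clock: 19.6
position: [0.5681, 0.3166, 0.0432]
ee_rot: [-0.0, 0.786, 0.618, -0.0]
contact_force: [0.4, -0.3, -0.5]
width: 0.0293
gripper_force: 39.9
clock: 19.85
position: [0.5683, 0.3167, 0.0428]
ee_rot: [0.0, 0.786, 0.618, 0.0]
contact_force: [-0.9, 0.2, 3.0]
width: 0.0293
gripper_force: 40.0
```

```bash
python3 -m handwheel '[{"translation":[0,0,0],"angular":[0,0,0],"hand":0.5},{"translation":[0,0,0],"angular":[0,0,0],"hand":0.5},{"translation":[0,0,0],"angular":[0,0,0],"hand":0.5},{"translation":[0,0,-0.01],"angular":[0,0,0],"hand":0.5},{"translation":[0,0,-0.03],"angular":[0,0,0],"hand":0.5},{"translation":[0,0,-0.035],"angular":[0,0,0],"hand":0.4},{"translation":[0,0,-0.025],"angular":[0,0,0],"hand":0.2},{"translation":[0,0,0],"angular":[0,0,0],"hand":0.2},{"translation":[0,0,0],"angular":[0,0,0],"hand":0.2}]';python3 -c "
from h import *
go(.4295,.3557,.14,157)"
```

```text
clock: 20.6
position: [0.5695, 0.3172, 0.1451]
ee_rot: [0.001, 0.786, 0.618, 0.002]
contact_force: [-0.9, -0.1, -0.1]
width: 0.0683
gripper_force: 0.0
t20.60 [0.5695 0.3172 0.1451] phi 76.3 tilt [0.0047 0.0019] shift mm [   4.2 -145.1    4.6] turn -80.7
```

```bash
python3 -m handwheel '[{"translation":[0.001,-0.036,0],"angular":[0,0,0],"hand":0.2},{"translation":[0.001,-0.036,0],"angular":[0,0,0],"hand":0.2},{"translation":[0.001,-0.036,0],"angular":[0,0,0],"hand":0.2},{"translation":[0.001,-0.036,0],"angular":[0,0,0],"hand":0.2},{"translation":[0,0,0],"angular":[0,0,-7],"hand":0.2},{"translation":[0,0,0],"angular":[0,0,-7],"hand":0.2},{"translation":[0,0,0],"angular":[0,0,-7],"hand":0.2},{"translation":[0,0,0],"angular":[0,0,-7],"hand":0.2},{"translation":[0,0,0],"angular":[0,0,-7],"hand":0.2},{"translation":[0,0,0],"angular":[0,0,-7],"hand":0.2}]';python3 -m handwheel '[{"translation":[0,0,0],"angular":[0,0,-7],"hand":0.2},{"translation":[0,0,0],"angular":[0,0,-7],"hand":0.2},{"translation":[0,0,0],"angular":[0,0,-7],"hand":0.2},{"translation":[0,0,0],"angular":[0,0,-7],"hand":0.2},{"translation":[0,0,0],"angular":[0,0,-7],"hand":0.2},{"translation":[0,0,0],"angular":[0,0,-4],"hand":0.2},{"translation":[0,0,0],"angular":[0,0,0],"hand":0.2},{"translation":[0,0,0],"angular":[0,0,0],"hand":0.2}]';python3 -c "
from h import *
go(.4295,.3557,.034,157)
im=manip.get_image('wrist')
cv2.imwrite('pics/w6.png',cv2.cvtColor(im,cv2.COLOR_RGB2BGR))"
```

```text
clock: 21.43
position: [0.4281, 0.354, 0.1409]
ee_rot: [-0.001, 0.51, 0.86, -0.002]
contact_force: [-0.1, -0.1, -0.2]
width: 0.0683
gripper_force: 0.0
clock: 22.1
position: [0.4286, 0.3542, 0.1413]
ee_rot: [-0.001, 0.198, 0.98, -0.001]
contact_force: [-1.7, -0.0, -0.4]
width: 0.0685
gripper_force: 0.0
t22.10 [0.4286 0.3542 0.1413] phi 157.2 tilt [-0.002  -0.0014] shift mm [ -0.4   2.  107.3] turn 0.2
```

View pics/w6.png

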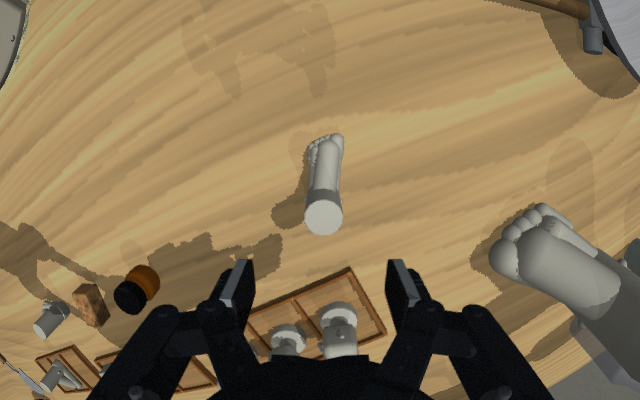

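The foot at (324,190) lies straight along the tool axis, with the ankle top at (323,217) centred between the fingers. Gripping.

```bash
python3 -m handwheel '[{"translation":[0,0.002,0.03],"angular":[0,0,0],"hand":0.2},{"translation":[0,0,0.035],"angular":[0,0,0],"hand":0.2},{"translation":[0,0,0.025],"angular":[0,0,0],"hand":0.2},{"translation":[0,0,0.014],"angular":[0,0,0],"hand":0.2},{"translation":[0,0,0],"angular":[0,0,0],"hand":0.2},{"translation":[0,0,0],"angular":[0,0,0],"hand":0.2},{"translation":[0,0,0],"angular":[0,0,0],"hand":1},{"translation":[0,0,0],"angular":[0,0,0],"hand":1},{"translation":[0,0,0],"angular":[0,0,0],"hand":1},{"translation":[0,0,0],"angular":[0,0,0],"hand":1}]' 50;python3 -m handwheel '[{"translation":[0,0,0],"angular":[0,0,0],"hand":1},{"translation":[0,0,0],"angular":[0,0,0],"hand":1},{"translation":[0,0,0],"angular":[0,0,0],"hand":1}]'; python3 -m handwheel '[{"translation":[0,0,-0.01],"angular":[0,0,0],"hand":1},{"translation":[0,0,-0.03],"angular":[0,0,0],"hand":1},{"translation":[0,0,-0.035],"angular":[0,0,0],"hand":1},{"translation":[0,0,-0.035],"angular":[0,0,0],"hand":1},{"translation":[0,0,0],"angular":[0,0,0],"hand":1},{"translation":[0,0,0],"angular":[0,0,0],"hand":1}]';python3 -c "
from h import *
b=bay('feet',1,.02); print(b); go(*b,.145,183.4)"
```

```text
clock: 22.98
position: [0.4309, 0.357, 0.0399]
ee_rot: [0.001, 0.197, 0.98, 0.001]
contact_force: [-0.1, -0.4, 4.8]
width: 0.0288
gripper_force: 49.0
clock: 23.23
position: [0.4309, 0.357, 0.0398]
ee_rot: [0.001, 0.197, 0.98, 0.001]
contact_force: [-1.2, -1.1, 7.8]
width: 0.0289
gripper_force: 49.2
clock: 23.73
position: [0.4313, 0.3574, 0.1512]
ee_rot: [0.002, 0.197, 0.98, 0.002]
contact_force: [-0.1, 0.5, -1.5]
width: 0.0282
gripper_force: 49.6
[ 0.5857 -0.183 ]
t23.73 [0.4313 0.3574 0.1512] phi 157.3 tilt [0.0049 0.0031] shift mm [-350.9 -439.     5.3] turn -26.1
```

```bash
python3 -m handwheel '[{"translation":[-0.022,-0.0275,0],"angular":[0,0,0],"hand":1},{"translation":[-0.022,-0.0275,0],"angular":[0,0,0],"hand":1},{"translation":[-0.022,-0.0275,0],"angular":[0,0,0],"hand":1},{"translation":[-0.022,-0.0275,0],"angular":[0,0,0],"hand":1},{"translation":[-0.022,-0.0275,0],"angular":[0,0,0],"hand":1},{"translation":[-0.022,-0.0275,0],"angular":[0,0,0],"hand":1},{"translation":[-0.022,-0.0275,0],"angular":[0,0,0],"hand":1},{"translation":[-0.022,-0.0275,0],"angular":[0,0,0],"hand":1},{"translation":[-0.022,-0.0275,0],"angular":[0,0,0],"hand":1},{"translation":[-0.022,-0.0275,0],"angular":[0,0,0],"hand":1}]';python3 -m handwheel '[{"translation":[-0.022,-0.0275,0],"angular":[0,0,0],"hand":1},{"translation":[-0.022,-0.0275,0],"angular":[0,0,0],"hand":1},{"translation":[-0.022,-0.0275,0],"angular":[0,0,0],"hand":1},{"translation":[-0.022,-0.0275,0],"angular":[0,0,0],"hand":1},{"translation":[-0.022,-0.0275,0],"angular":[0,0,0],"hand":1},{"translation":[-0.022,-0.0275,0],"angular":[0,0,0],"hand":1},{"translation":[0,0,0],"angular":[0,0,-7],"hand":1},{"translation":[0,0,0],"angular":[0,0,-7],"hand":1},{"translation":[0,0,0],"angular":[0,0,-7],"hand":1},{"translation":[0,0,0],"angular":[0,0,-5],"hand":1}]';python3 -m handwheel '[{"translation":[0,0,0],"angular":[0,0,0],"hand":1},{"translation":[0,0,0],"angular":[0,0,0],"hand":1},{"translation":[0,0,0],"angular":[0,0,0],"hand":1}]';python3 -c "
from h import *
b=bay('feet',1,.02); go(*b,.0458,183.4)
im=manip.get_image('wrist')
cv2.imwrite('pics/w7.png',cv2.cvtColor(im,cv2.COLOR_RGB2BGR))"
```

```text
clock: 24.57
position: [0.5256, 0.0164, 0.1469]
ee_rot: [-0.002, 0.197, 0.98, -0.0]
contact_force: [0.8, 0.3, -0.6]
width: 0.0286
gripper_force: 49.7
clock: 25.4
position: [0.5836, -0.1851, 0.1462]
ee_rot: [-0.002, -0.031, 1.0, 0.001]
contact_force: [0.1, 0.1, -1.7]
width: 0.0287
gripper_force: 49.6
clock: 25.65
position: [0.5845, -0.1849, 0.1475]
ee_rot: [-0.001, -0.028, 1.0, 0.0]
contact_force: [-0.2, -1.2, -1.3]
width: 0.0288
gripper_force: 49.6
t25.65 [ 0.5845 -0.1849  0.1475] phi -176.8 tilt [-0.0017  0.0007] shift mm [ -1.5   1.7 101.7] turn -0.2
```

View pics/w7.png

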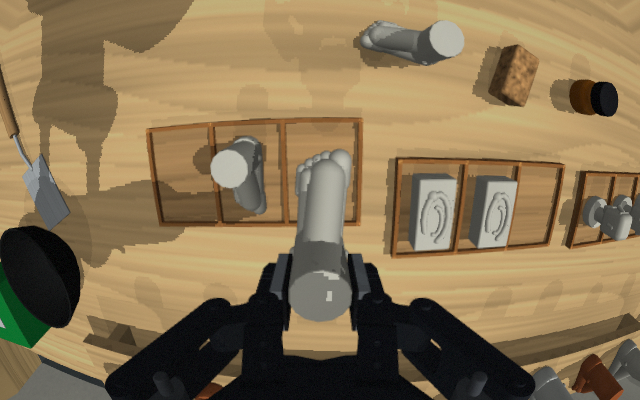

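The foot hangs upright over the empty bay (columns 288–358), lined up lengthwise. Lowering.

```bash
python3 -m handwheel '[{"translation":[-0.0015,0.0015,0.03],"angular":[0,0,0],"hand":1},{"translation":[0,0,0.03],"angular":[0,0,0],"hand":1},{"translation":[0,0,0.02],"angular":[0,0,0],"hand":1},{"translation":[0,0,0.01],"angular":[0,0,0],"hand":1},{"translation":[0,0,0.007],"angular":[0,0,0],"hand":1},{"translation":[0,0,0],"angular":[0,0,0],"hand":1},{"translation":[0,0,0],"angular":[0,0,0],"hand":1},{"translation":[0,0,0],"angular":[0,0,0],"hand":1}]';python3 -m handwheel '[{"translation":[0,0,0.002],"angular":[0,0,0],"hand":1},{"translation":[0,0,0],"angular":[0,0,0],"hand":1},{"translation":[0,0,0],"angular":[0,0,0],"hand":1},{"translation":[0,0,0],"angular":[0,0,0],"hand":1}]'
```

```text
clock: 26.37
position: [0.5876, -0.1841, 0.0529]
ee_rot: [0.001, -0.029, 1.0, -0.001]
contact_force: [0.1, 0.3, -0.8]
width: 0.0286
gripper_force: 49.7
clock: 26.7
position: [0.5867, -0.1837, 0.0499]
ee_rot: [0.0, -0.029, 1.0, -0.0]
contact_force: [-0.3, -1.0, -0.9]
width: 0.0285
gripper_force: 49.7
```

```bash
python3 -m handwheel '[{"translation":[0,0,0.003],"angular":[0,0,0],"hand":1},{"translation":[0,0,0],"angular":[0,0,0],"hand":1},{"translation":[0,0,0],"angular":[0,0,0],"hand":1},{"translation":[0,0,0],"angular":[0,0,0],"hand":1}]';python3 -m handwheel '[{"translation":[0,0,0.0012],"angular":[0,0,0],"hand":1},{"translation":[0,0,0],"angular":[0,0,0],"hand":1},{"translation":[0,0,0],"angular":[0,0,0],"hand":1}]'
```

```text
clock: 27.03
position: [0.5864, -0.1836, 0.0463]
ee_rot: [-0.0, -0.029, 1.0, 0.0]
contact_force: [-0.6, -0.1, -1.0]
width: 0.0284
gripper_force: 49.7
clock: 27.28
position: [0.5867, -0.1837, 0.0459]
ee_rot: [0.0, -0.029, 1.0, -0.0]
contact_force: [-0.7, 0.7, 4.2]
width: 0.0288
gripper_force: 50.2
```

```bash
python3 -m handwheel '[{"translation":[0,0,0],"angular":[0,0,0],"hand":0.5},{"translation":[0,0,0],"angular":[0,0,0],"hand":0.5},{"translation":[0,0,0],"angular":[0,0,0],"hand":0.5},{"translation":[0,0,-0.01],"angular":[0,0,0],"hand":0.5},{"translation":[0,0,-0.03],"angular":[0,0,0],"hand":0.5},{"translation":[0,0,-0.035],"angular":[0,0,0],"hand":0.4},{"translation":[0,0,-0.025],"angular":[0,0,0],"hand":0.2},{"translation":[0,0,0],"angular":[0,0,0],"hand":0.2},{"translation":[0,0,0],"angular":[0,0,0],"hand":0.2}]';python3 -c "
from h import *
go(.4405,-.0988,.14,81)"
```

```text
clock: 28.03
position: [0.5877, -0.1841, 0.1478]
ee_rot: [0.002, -0.029, 1.0, -0.001]
contact_force: [0.4, 0.0, -0.5]
width: 0.0686
gripper_force: 0.0
t28.03 [ 0.5877 -0.1841  0.1478] phi -176.7 tilt [ 0.0045 -0.002 ] shift mm [142.   93.7   6.9] turn 102.3
```

```bash
python3 -m handwheel '[{"translation":[0.0285,0.0188,0],"angular":[0,0,0],"hand":0.2},{"translation":[0.0285,0.0188,0],"angular":[0,0,0],"hand":0.2},{"translation":[0.0285,0.0188,0],"angular":[0,0,0],"hand":0.2},{"translation":[0.0285,0.0188,0],"angular":[0,0,0],"hand":0.2},{"translation":[0.0285,0.0188,0],"angular":[0,0,0],"hand":0.2},{"translation":[0,0,0],"angular":[0,0,7],"hand":0.2},{"translation":[0,0,0],"angular":[0,0,7],"hand":0.2},{"translation":[0,0,0],"angular":[0,0,7],"hand":0.2},{"translation":[0,0,0],"angular":[0,0,7],"hand":0.2},{"translation":[0,0,0],"angular":[0,0,7],"hand":0.2}]';python3 -m handwheel '[{"translation":[0,0,0],"angular":[0,0,7],"hand":0.2},{"translation":[0,0,0],"angular":[0,0,7],"hand":0.2},{"translation":[0,0,0],"angular":[0,0,7],"hand":0.2},{"translation":[0,0,0],"angular":[0,0,7],"hand":0.2},{"translation":[0,0,0],"angular":[0,0,7],"hand":0.2},{"translation":[0,0,0],"angular":[0,0,7],"hand":0.2},{"translation":[0,0,0],"angular":[0,0,7],"hand":0.2},{"translation":[0,0,0],"angular":[0,0,7],"hand":0.2},{"translation":[0,0,0],"angular":[0,0,7],"hand":0.2},{"translation":[0,0,0],"angular":[0,0,3],"hand":0.2}]';python3 -m handwheel '[{"translation":[0,0,0],"angular":[0,0,0],"hand":0.2},{"translation":[0,0,0],"angular":[0,0,0],"hand":0.2}]';python3 -c "
from h import *
go(.4405,-.0988,.034,81)
im=manip.get_image('wrist')
cv2.imwrite('pics/w8.png',cv2.cvtColor(im,cv2.COLOR_RGB2BGR))"
```

```text
clock: 28.87
position: [0.4376, -0.0975, 0.1441]
ee_rot: [-0.001, 0.276, 0.961, 0.0]
contact_force: [-0.1, -0.4, 1.2]
width: 0.0681
gripper_force: 0.0
clock: 29.7
position: [0.4376, -0.0976, 0.144]
ee_rot: [-0.001, 0.755, 0.656, -0.001]
contact_force: [0.2, 0.2, 0.1]
width: 0.0682
gripper_force: 0.0
clock: 29.87
position: [0.4379, -0.0977, 0.1443]
ee_rot: [-0.001, 0.752, 0.659, -0.001]
contact_force: [0.1, 0.8, -0.2]
width: 0.0681
gripper_force: 0.0
t29.87 [ 0.4379 -0.0977  0.1443] phi 82.4 tilt [-0.0022  0.0008] shift mm [ -0.8   2.9 110.3] turn 1.4
```

View pics/w8.png

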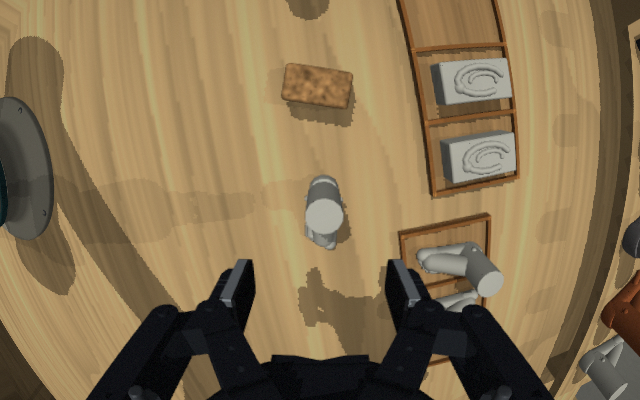

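The placed foot stands in its bay at (455,262). The last foot is aligned, with its ankle top at (324,217). Gripping.

```bash
python3 -m handwheel '[{"translation":[0,0.003,0.03],"angular":[0,0,1],"hand":0.2},{"translation":[0,0,0.035],"angular":[0,0,0],"hand":0.2},{"translation":[0,0,0.027],"angular":[0,0,0],"hand":0.2},{"translation":[0,0,0.016],"angular":[0,0,0],"hand":0.2},{"translation":[0,0,0],"angular":[0,0,0],"hand":0.2},{"translation":[0,0,0],"angular":[0,0,0],"hand":0.2},{"translation":[0,0,0],"angular":[0,0,0],"hand":1},{"translation":[0,0,0],"angular":[0,0,0],"hand":1},{"translation":[0,0,0],"angular":[0,0,0],"hand":1},{"translation":[0,0,0],"angular":[0,0,0],"hand":1}]' 50;python3 -m handwheel '[{"translation":[0,0,0],"angular":[0,0,0],"hand":1},{"translation":[0,0,0],"angular":[0,0,0],"hand":1},{"translation":[0,0,0],"angular":[0,0,0],"hand":1}]'; python3 -m handwheel '[{"translation":[0,0,-0.01],"angular":[0,0,0],"hand":1},{"translation":[0,0,-0.03],"angular":[0,0,0],"hand":1},{"translation":[0,0,-0.035],"angular":[0,0,0],"hand":1},{"translation":[0,0,-0.035],"angular":[0,0,0],"hand":1},{"translation":[0,0,0],"angular":[0,0,0],"hand":1},{"translation":[0,0,0],"angular":[0,0,0],"hand":1}]';python3 -c "
from h import *
b=bay('feet',-1,.02); print(b); go(*b,.145,3.4)"
```

```text
clock: 30.75
position: [0.4427, -0.0988, 0.0385]
ee_rot: [0.001, 0.759, 0.652, 0.001]
contact_force: [-0.1, -0.4, 4.9]
width: 0.0288
gripper_force: 48.8
clock: 31.0
position: [0.4427, -0.0987, 0.0385]
ee_rot: [0.001, 0.759, 0.652, 0.001]
contact_force: [-1.0, 0.6, 6.5]
width: 0.0288
gripper_force: 48.9
clock: 31.5
position: [0.4433, -0.0989, 0.1495]
ee_rot: [0.003, 0.759, 0.652, 0.001]
contact_force: [-0.4, 0.0, -1.5]
width: 0.0286
gripper_force: 49.5
[ 0.5939 -0.3208]
t31.50 [ 0.4433 -0.0989  0.1495] phi 81.3 tilt [ 0.0056 -0.0022] shift mm [-196.6  182.3    5.8] turn 77.9
```

```bash
python3 -m handwheel '[{"translation":[-0.0246,0.0228,0],"angular":[0,0,0],"hand":1},{"translation":[-0.0246,0.0228,0],"angular":[0,0,0],"hand":1},{"translation":[-0.0246,0.0228,0],"angular":[0,0,0],"hand":1},{"translation":[-0.0246,0.0228,0],"angular":[0,0,0],"hand":1},{"translation":[-0.0246,0.0228,0],"angular":[0,0,0],"hand":1},{"translation":[-0.0246,0.0228,0],"angular":[0,0,0],"hand":1},{"translation":[-0.0246,0.0228,0],"angular":[0,0,0],"hand":1},{"translation":[-0.0246,0.0228,0],"angular":[0,0,0],"hand":1},{"translation":[0,0,0],"angular":[0,0,7],"hand":1},{"translation":[0,0,0],"angular":[0,0,7],"hand":1}]';python3 -m handwheel '[{"translation":[0,0,0],"angular":[0,0,7],"hand":1},{"translation":[0,0,0],"angular":[0,0,7],"hand":1},{"translation":[0,0,0],"angular":[0,0,7],"hand":1},{"translation":[0,0,0],"angular":[0,0,7],"hand":1},{"translation":[0,0,0],"angular":[0,0,7],"hand":1},{"translation":[0,0,0],"angular":[0,0,7],"hand":1},{"translation":[0,0,0],"angular":[0,0,7],"hand":1},{"translation":[0,0,0],"angular":[0,0,7],"hand":1},{"translation":[0,0,0],"angular":[0,0,7],"hand":1},{"translation":[0,0,0],"angular":[0,0,1],"hand":1}]';python3 -m handwheel '[{"translation":[0,0,0],"angular":[0,0,0],"hand":1},{"translation":[0,0,0],"angular":[0,0,0],"hand":1},{"translation":[0,0,0],"angular":[0,0,0],"hand":1}]';python3 -c "
from h import *
b=bay('feet',-1,.02); go(*b,.0445,3.4)"
```

```text
clock: 32.33
position: [0.5922, -0.3219, 0.144]
ee_rot: [-0.002, 0.834, 0.551, -0.001]
contact_force: [0.1, 0.7, -0.5]
width: 0.029
gripper_force: 49.6
clock: 33.17
position: [0.5912, -0.3198, 0.1449]
ee_rot: [-0.001, 1.0, 0.028, -0.002]
contact_force: [-1.1, 0.1, -1.2]
width: 0.0285
gripper_force: 49.6
clock: 33.42
position: [0.5921, -0.3203, 0.1465]
ee_rot: [-0.0, 1.0, 0.03, -0.0]
contact_force: [1.7, -1.0, -1.3]
width: 0.0285
gripper_force: 49.5
t33.42 [ 0.5921 -0.3203  0.1465] phi 3.4 tilt [-0.0009  0.0005] shift mm [  1.8   0.6 102. ] turn 0.0
```

```bash
python3 -m handwheel '[{"translation":[0,0,0.03],"angular":[0,0,0],"hand":1},{"translation":[0,0,0.03],"angular":[0,0,0],"hand":1},{"translation":[0,0,0.02],"angular":[0,0,0],"hand":1},{"translation":[0,0,0.01],"angular":[0,0,0],"hand":1},{"translation":[0,0,0.007],"angular":[0,0,0],"hand":1},{"translation":[0,0,0],"angular":[0,0,0],"hand":1},{"translation":[0,0,0],"angular":[0,0,0],"hand":1},{"translation":[0,0,0.002],"angular":[0,0,0],"hand":1},{"translation":[0,0,0],"angular":[0,0,0],"hand":1},{"translation":[0,0,0],"angular":[0,0,0],"hand":1}]';python3 -m handwheel '[{"translation":[0,0,0],"angular":[0,0,0],"hand":1},{"translation":[0,0,0],"angular":[0,0,0],"hand":1}]'
```

```text
clock: 34.25
position: [0.5929, -0.3209, 0.0494]
ee_rot: [0.001, 1.0, 0.029, 0.001]
contact_force: [-0.3, -0.6, -1.8]
width: 0.0292
gripper_force: 49.6
clock: 34.42
position: [0.5925, -0.3207, 0.0488]
ee_rot: [0.0, 1.0, 0.029, 0.0]
contact_force: [-0.1, -0.4, -1.3]
width: 0.0288
gripper_force: 49.6
```

```bash
python3 -m handwheel '[{"translation":[0,0,0.0035],"angular":[0,0,0],"hand":1},{"translation":[0,0,0],"angular":[0,0,0],"hand":1},{"translation":[0,0,0],"angular":[0,0,0],"hand":1},{"translation":[0,0,0],"angular":[0,0,0],"hand":1}]';python3 -m handwheel '[{"translation":[0,0,0.0012],"angular":[0,0,0],"hand":1},{"translation":[0,0,0],"angular":[0,0,0],"hand":1},{"translation":[0,0,0],"angular":[0,0,0],"hand":1}]'
```

```text
clock: 34.75
position: [0.5924, -0.3206, 0.0447]
ee_rot: [0.0, 1.0, 0.029, 0.0]
contact_force: [1.4, -1.0, -0.6]
width: 0.0288
gripper_force: 49.7
clock: 35.0
position: [0.5925, -0.3206, 0.0446]
ee_rot: [0.0, 1.0, 0.029, 0.0]
contact_force: [-0.9, 0.4, 5.5]
width: 0.0287
gripper_force: 50.3
```

Contact made. I'll release, rise, back away toward the base, and check from the top camera.

```bash
python3 -m handwheel '[{"translation":[0,0,0],"angular":[0,0,0],"hand":0.5},{"translation":[0,0,0],"angular":[0,0,0],"hand":0.5},{"translation":[0,0,0],"angular":[0,0,0],"hand":0.5},{"translation":[0,0,-0.01],"angular":[0,0,0],"hand":0.5},{"translation":[0,0,-0.03],"angular":[0,0,0],"hand":0.5},{"translation":[0,0,-0.035],"angular":[0,0,0],"hand":0.4},{"translation":[0,0,-0.035],"angular":[0,0,0],"hand":0.2},{"translation":[0,0,-0.035],"angular":[0,0,0],"hand":0.2},{"translation":[-0.035,0.01,-0.01],"angular":[0,0,0],"hand":0.2},{"translation":[-0.035,0.01,0],"angular":[0,0,0],"hand":0.2}]';python3 -m handwheel '[{"translation":[-0.035,0.01,0],"angular":[0,0,0],"hand":0.2},{"translation":[-0.035,0.01,0],"angular":[0,0,0],"hand":0.2},{"translation":[-0.035,0.01,0],"angular":[0,0,0],"hand":0.2},{"translation":[-0.035,0.01,0],"angular":[0,0,0],"hand":0.2},{"translation":[-0.035,0.01,0],"angular":[0,0,0],"hand":0.2},{"translation":[-0.035,0.01,0],"angular":[0,0,0],"hand":0.2},{"translation":[0,0,0],"angular":[0,0,0],"hand":0.2},{"translation":[0,0,0],"angular":[0,0,0],"hand":0.2}]';python3 -c "
from h import *
im=cv2.cvtColor(manip.get_image('top'),cv2.COLOR_RGB2BGR)
f=lambda x:cv2.resize(im[140:260,x:x+200],None,fx=4,fy=2.4*4/2.4,interpolation=cv2.INTER_CUBIC)
cv2.imwrite('pics/end.png',cv2.resize(im[140:260,150:480],None,fx=2.4,fy=2.4,interpolation=cv2.INTER_CUBIC))"
```

```text
clock: 35.83
position: [0.5262, -0.3459, 0.2036]
ee_rot: [0.003, 1.0, 0.03, 0.004]
contact_force: [-0.2, -0.8, -0.9]
width: 0.0684
gripper_force: 0.0
clock: 36.5
position: [0.3159, -0.4172, 0.1993]
ee_rot: [0.0, 1.0, 0.027, 0.0]
contact_force: [0.2, 0.9, 0.8]
width: 0.0686
gripper_force: 0.0
```

View pics/end.png

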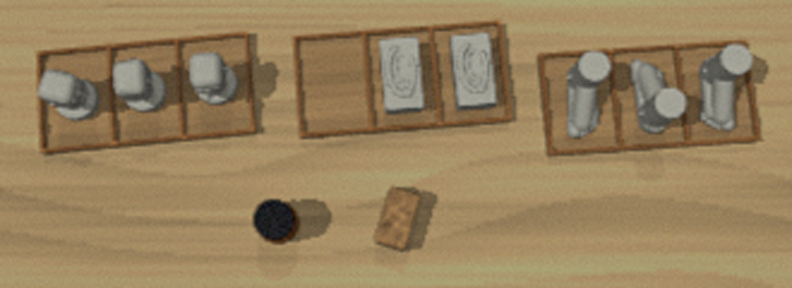

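The final picture shows the heads at (68,92) and (212,75), the ear at (473,70), and the feet at (588,90) and (725,85). All sit in the end bays of their own trays. The jar (275,220) and cork block (400,218) have not moved.

```bash
python3 -c "
from rig import manip
print(manip.sign_off())"
```

```text
the job is handed in; nothing more can be done
None
```

All five casts are standing or lying flat in end bays of their matching trays, the jar and cork block look unmoved in the final top-camera picture, and the job was handed in at about 37 s on the robot's clock; sign-off returned no verdict.

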